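Load the deburring pot and close it up

TASK

Turn the lid of the blue deburring pot until its two lugs reach the slots in the collar, lift it off and leave it lying right side up, grip bar up, on the middle of the rubber mat. Put every hammer head from the plywood board into the pot, set the lid back on through the slots and turn it so both lugs are well under the collar, about an eighth of a turn from the slots. Then swing the hold-down arm all the way down over the lid, and do not shift the can, the stone or the wooden block.

Things in the scene. Friction and masses are not known exactly. Their poses are not given: they have to be found in the camera images.
- pot: Blue open pot bolted to the bench (fixed; place and yaw vary). Origin at the centre of its underside, z up. Inner radius 78 mm, wall 6 mm, inner floor 22 mm and wall rim 90 mm above the origin. An aluminium collar around the rim (see collar_slot) holds down the lid's lugs. On the pot's own +x side stands the bracket of the hold-down arm, 44 mm wide, up to 130 mm high.
- collar_slot (a point): Middle of one collar slot, at the collar's top, 98 mm from the pot's axis in the pot's own +y; the other slot is opposite, at -y. The collar is a flat ring roof from radius 88 to 109 mm, its underside 99 and its top 105 mm above the pot's origin, cut through only by these two slots, each 40 mm wide at its inner edge, widening outward.
- lid: Loose round bayonet lid, 0.4 kg. Origin at the centre of the face that sits on the rim; own z up. Disc 168 mm dia, 0 to 6 mm above the origin; under it a rubber plug 149 mm dia, tapered at its edge, to 10 mm below the origin. Seated, its origin is 90 mm above the pot's. It starts seated and locked, its yaw 0.5 to 1.3 rad more than the pot's. Lying on a surface its origin is 10 mm above it.
- lid_lug (a point): Outer top edge of one of the lid's two lugs, 100 mm from its centre along the lid's own +y; the other lies at -y. Lugs 24 mm wide, as thick as the disc. The lid comes off or goes on only with its y along the pot's y (either way round, within about 0.08 rad); turned further the lugs are under the collar, with 3 mm play in height. No stop: it turns either way.
- lid_grip (a point): Centre of the top of the lid's black grip bar, 44 mm above the lid's origin. The bar stands centred on the lid, along the lid's own y (it points at the lugs): 90 mm long, 18 mm wide, from 6 to 44 mm above the origin.
- clamp (a joint): Hinge angle of the hold-down arm (rad): 0 = all the way down, level over the lid; 1.57 = upright; to 1.95 = leaning outward. Starts at 1.5 to 1.9. Stiff, stays where left; about 3 N at its tip moves it, so shut fingers can push it over. Steel bar 26 mm wide, 10 mm thick, 70 mm long from the hinge, rubber foot under its end. It goes all the way down, to 1 mm above the lid, only if the lid is seated.
- clamp_hinge (a point): point on the hinge axis of the hold-down arm (the axis runs along the pot's own y; down, the arm points from here to the pot's axis), 124 mm from the pot's axis on its +x side and 119 mm above the pot's origin
- clamp_tip (a point): middle of the free end of the hold-down arm, on its upper (outer) face, 70 mm from the hinge
- board: plywood board, 240 x 240 mm, 12 mm thick, fixed; origin at the centre of its underside. The hammer heads start on it. Board and mat swap sides from start to start.
- mat: black rubber mat, 230 x 230 mm, 6 mm thick, fixed; origin at the centre of its underside; the lid is laid here
- head0: Loose steel cross-peen hammer head, 80 x 24 x 24 mm, 0.32 kg; 2 to 4 are there, the rest absent. Origin at its middle; own x along its length. From x = -40 to +8 mm a 24 mm square block (grip here), then stepped down in its own z to 17 mm, and from x = 26 mm to 10 mm. Balance point about 5 mm to -x of the origin. Starts lying on the board, at any yaw.
- head1: Loose steel cross-peen hammer head, 80 x 24 x 24 mm, 0.32 kg; 2 to 4 are there, the rest absent. Origin at its middle; own x along its length. From x = -40 to +8 mm a 24 mm square block (grip here), then stepped down in its own z to 17 mm, and from x = 26 mm to 10 mm. Balance point about 5 mm to -x of the origin. Starts lying on the board, at any yaw.
- head2: Loose steel cross-peen hammer head, 80 x 24 x 24 mm, 0.32 kg; 2 to 4 are there, the rest absent. Origin at its middle; own x along its length. From x = -40 to +8 mm a 24 mm square block (grip here), then stepped down in its own z to 17 mm, and from x = 26 mm to 10 mm. Balance point about 5 mm to -x of the origin. Starts lying on the board, at any yaw.
- head3: Loose steel cross-peen hammer head, 80 x 24 x 24 mm, 0.32 kg; 2 to 4 are there, the rest absent. Origin at its middle; own x along its length. From x = -40 to +8 mm a 24 mm square block (grip here), then stepped down in its own z to 17 mm, and from x = 26 mm to 10 mm. Balance point about 5 mm to -x of the origin. Starts lying on the board, at any yaw.
- wax_can: bystander: upright steel can, 74 dia x 110 mm tall, loose; origin at the centre of its underside
- stone: bystander: brick-red sharpening stone lying on the bench, 130 x 50 x 40 mm, loose; origin at the centre of its underside
- block: bystander: light wooden block, 50 x 150 x 45 mm tall, loose; origin at the centre of its underside

How it is judged:
By the outcome, as a careful person would: the job done as asked, in the order asked, and still so for the second after the job is handed in, with the robot touching nothing.
Of head0, head1, head2, head3 only 2 to 4 are there at a start; the rules pass over those that are not, and their reading is None.
At some moment in a run one of head0, head1, head2, head3 may be knocked a few centimetres aside while the robot is not near it.
Once in a run the grip may slacken for a moment while it holds something.
It also fails if it takes over 210 s, if anything falls off the work surface, if the arm or the gripper's body presses on something with over 40 N, if the wrist force passes 120 N, or if a joint passes its speed limit or range.

ROBOT

A 6-joint arm with a two-finger parallel gripper is mounted at the origin on the work surface. World frame = base frame: x ahead of the robot, y to its left, z up, the work surface at z = 0. Lengths are in m, angles in rad, forces in N, time in s.
With the tool pointing down it reaches from about 0.35 to 0.775 m from the base axis. Payload 5.5 kg.
Tool frame: the origin (TCP) lies at the very end of the fingers, on their centre line; the grasp point (between the pads) lies 19 mm behind it; z points along the fingers, y is the line along which they close (so a half turn about z gives the same grasp; the last joint's range is limited). The gripper opens to 85 mm and grips with 20 to 120 N. Pads are 22 mm wide; open, the fingers measure 114 mm over their backs; the gripper's body (76 mm by 85 mm) begins 54 mm behind the grasp point. The pads swing forward as they close: fully open they stand 13 mm farther back than shut.
Start: joints at [-1.334, 0.313, 0.046, 1.304, 0, 1.431], TCP at [0.212, -0.535, 0.231] pointing down, gripper open.
Joint ranges: [-2.76, 2.76], [-0.86, 1.69], [-1.03, 1.26], [-2.2, 2.34], [-1.47, 1.5], [-3.14, 3.14]. Speed limits (rad/s): [2.57, 2.57, 3.14, 3.14, 3.14, 3.14].

INTERFACE

Orientations are given as a unit quaternion [w, x, y, z].
In Python, from workcell import get_state, read_camera, calibration, hand_in gives the robot as it stands.
- The arm moves only by the tool drive_tool, never from a script. Its argument "deltas" is a list that holds one entry, the list of rows, each a list of 7 numbers: the closure in counts, from 0 (fully open) to 255 (shut), then the shift along the tool's x, y, z in m, then the turn, a rotation vector about the tool's x, y, z in degrees. A call has 1 to 12 rows; each row is the pose to reach, as a shift and turn from the pose commanded when the call began, along the tool's axes at that moment; what a row does not reach only later rows make up. A row lasts 1/8 s, in which the tool goes at most 62.5 mm and 10.7 degrees, less where a joint would pass 70% of its speed; a pose out of reach is approached as far as the arm can. A call with a gripper value outside its range is refused whole. The fingers move at their own pace and stop on an object; "newtons" is the grip in N (left out, the last holds). Time passes only in rows, so rows that repeat a pose let the fingers close. It gives the time, the measured TCP pose, the force, the opening and the grip force at its end, in the units of the state.
- get_state(): the state, without advancing time (a new reading comes with each control period).
- read_camera(name): name is "side" or "top"; returns (picture, depth): 420x560x3 uint8, red, green, blue; 420x560 float32, m along the optical axis (not along the pixel's ray), 0 where there is no reading.
- calibration(name): a dict with "mtx" (3x3 intrinsics, pixels), "k1" (the pictures are not rectified: a ray, as slopes to the right and down, at radius r is drawn at 1 + k1 r^2 times it, then the intrinsics apply), "world_from_camera" (4x4, takes a point from camera to world coordinates). Camera axes: x right, y up, looking along -z (the intrinsics and any distortion apply to the point x, -y, -z); pixel columns grow to the right and rows downward; lengths in m; the calibration is good to about 2 mm. A picture is of the moment at which its call begins. calibration takes no time and is no camera call.
- hand_in(): hands the job in; it is judged then, once.
The state is a dict: "clock": time; "joint_pos": joint angles; "qvel": joint speeds; "tau": joint torques, N m; "tcp_pos": TCP position; "orientation": TCP orientation; "wrist_force": force on the tool from outside, world axes, zero at the start; "ft_torque": the same for the moment, N m; "finger_gap": finger opening in m; "grip_force": force on a finger pad.
Only numpy, scipy, OpenCV 4.12 (cv2) and the standard library are available. Lean on these libraries where they do the work, as an engineer would, in place of code of your own. Each camera call takes 0.05 s, during which the arm holds its last target. There are 200 camera calls.

## Working session

There is one attempt and no reset: what is moved stays moved. The work goes in short steps, Python scripts to look and compute and a tool call to move; the robot and the scene stay as the last step left them, time stands still between calls to the robot, and variables do not carry over. Pictures are saved under pics/ and viewed, at most 14 in all, crops included, and the job is handed in when it is done.

Besides the shell and the picture viewer there is one more tool, called after "Emit:" as name(argument=value, ...) on one line, values as JSON. drive_tool: Moves the arm, as the interface text tells. Its arguments: {"type":"object","properties":{"deltas":{"type":"array","items":{"type":"array","items":{"type":"array","items":{"type":"number"}}}},"newtons":{"type":"number"}},"required":["deltas"]}

```bash
mkdir -p pics; ls
cat > h.py <<'E'
import numpy as np, cv2
from workcell import *
from scipy.spatial.transform import Rotation as R
def snap(cam,fn,crop=None,scale=1):
    p,d=read_camera(cam); np.savez('/tmp/%s.npz'%cam,p=p,d=d)
    q=p[:,:,::-1]
    if crop: r0,r1,c0,c1=crop; q=q[r0:r1,c0:c1]
    if scale!=1: q=cv2.resize(q,None,fx=scale,fy=scale,interpolation=cv2.INTER_CUBIC)
    cv2.imwrite('pics/'+fn,q); return p,d
def load(cam): z=np.load('/tmp/%s.npz'%cam); return z['p'],z['d']
def ray(cam,u,v):
    c=calibration(cam);M=np.array(c['mtx'])
    s=cv2.undistortPoints(np.array([[[u,v]]],float),M,np.array([c['k1'],0,0,0,0.]))[0,0]
    T=np.array(c['world_from_camera']); return T[:3,3],T[:3,:3]@np.array([s[0],-s[1],-1])
def atz(cam,u,v,z):
    o,d=ray(cam,u,v); return o+d*(z-o[2])/d[2]
def pt(cam,u,v,D):
    o,d=ray(cam,u,v); return o+d*D[int(round(v)),int(round(u))]
def cloud(cam,D):
    c=calibration(cam);M=np.array(c['mtx']);h,w=D.shape
    uv=np.stack(np.meshgrid(np.arange(w),np.arange(h)),-1).reshape(-1,1,2).astype(float)
    s=cv2.undistortPoints(uv,M,np.array([c['k1'],0,0,0,0.]))[:,0]
    T=np.array(c['world_from_camera']); P=np.c_[s[:,0],-s[:,1],-np.ones(len(s))]*D.reshape(-1,1)
    return (P@T[:3,:3].T+T[:3,3]).reshape(h,w,3)
E
python3 - <<'E'
from h import *
for c in('top','side'): snap(c,c+'0.png'); k=calibration(c); print(k)
print(get_state())
E
```

```text
pics
{'mtx': array([[519.78365447,   0.        , 283.05025899],
       [  0.        , 519.78365447, 210.15991107],
       [  0.        ,   0.        ,   1.        ]]), 'k1': 0.0016206143985859312, 'world_from_camera': array([[ 0.02318312,  0.99420083, -0.10501072,  0.43441912],
       [-0.99965962,  0.02431047,  0.00946819,  0.01204402],
       [ 0.01196614,  0.10475548,  0.99442602,  1.54763159],
       [ 0.        ,  0.        ,  0.        ,  1.        ]])}
{'mtx': array([[435.78685347,   0.        , 280.81017151],
       [  0.        , 435.78685347, 211.95424383],
       [  0.        ,   0.        ,   1.        ]]), 'k1': -0.07399553185764834, 'world_from_camera': array([[-0.94307837,  0.19016108, -0.27284054,  0.30614545],
       [-0.3325369 , -0.52751247,  0.78176071,  0.83851256],
       [ 0.00473367,  0.82799116,  0.56072117,  0.71531212],
       [ 0.        ,  0.        ,  0.        ,  1.        ]])}
{'clock': 0.1, 'joint_pos': array([-1.33361277e+00,  3.13934491e-01,  4.50808466e-02,  1.30361208e+00,
       -4.72042367e-05,  1.43120432e+00]), 'qvel': array([-0.0002876 , -0.00180169,  0.00165282,  0.00064308, -0.00099369,
        0.00076264]), 'tau': array([ 2.07102137e-03, -4.81724918e+01,  2.99244815e+01,  1.27472437e-02,
       -1.97450954e-04,  6.68765139e-06]), 'tcp_pos': array([ 0.21142732, -0.53421476,  0.23048802]), 'orientation': array([-8.32551779e-04,  9.82307094e-01,  1.87275401e-01, -6.42875190e-05]), 'wrist_force': array([0.00258997, 0.03585174, 0.00774901]), 'ft_torque': array([ 0.00201644, -0.01813957, -0.03654681]), 'grip_force': 0.0, 'finger_gap': 0.08569551387041709}
```

View pics/top0.png

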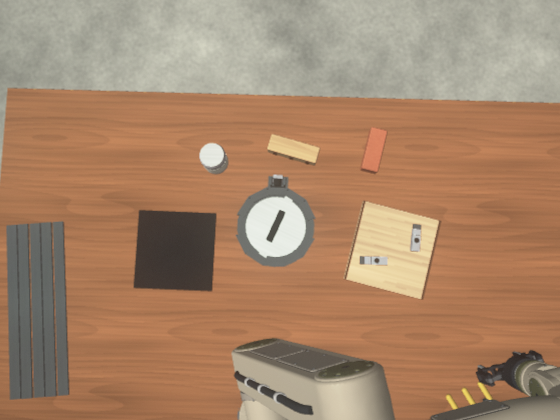

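View pics/side0.png

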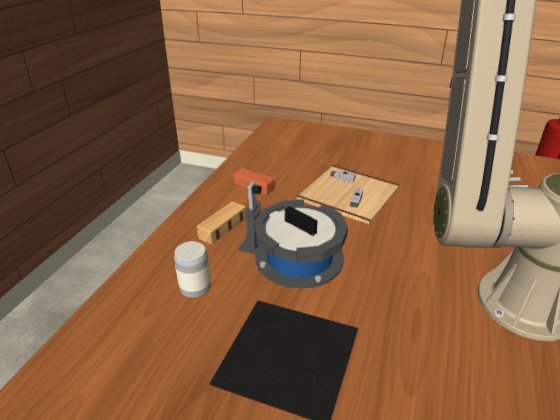

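Run:
```python
from h import *
p,d=load('top')
cv2.imwrite('pics/topcrop.png',cv2.resize(p[:,:,::-1][110:310,190:390],None,fx=3,fy=3,interpolation=cv2.INTER_CUBIC))
```

```text
(no output)
```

Top view: pot at about (276,226) with its bracket at (278,181), two heads on the board at (415,237) and (373,260), mat at (175,250), can at (212,156), block at (293,149) and stone at (374,150).

View pics/topcrop.png

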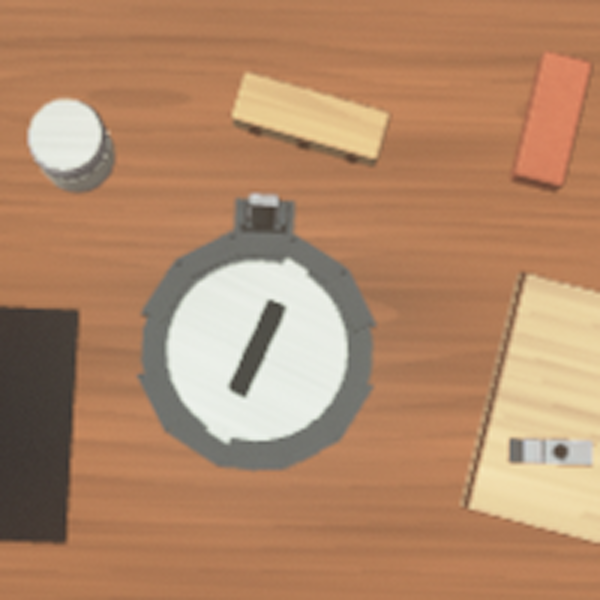

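Run:
```python
from h import *
p,d=load('top'); C=cloud('top',d); g=cv2.cvtColor(p,cv2.COLOR_RGB2HSV).astype(int)
for u,v,n in[(175,250,'mat'),(393,250,'board'),(276,226,'grip'),(258,226,'lid'),(276,258,'collar'),(276,181,'hinge'),(212,156,'can')]: print(n,C[v,u].round(4))
# black grip on lid: high z
def box(mask,n):
    P=C[mask]; r=cv2.minAreaRect(P[:,:2].astype(np.float32)*1000); print(n,mask.sum(),np.round(r[0],1),np.round(r[1],1),round(r[2],1),'z',np.median(P[:,2]).round(4))
uu,vv=np.meshgrid(np.arange(560),np.arange(420))
near=(np.hypot(uu-276,vv-226)<36)
box(near&(g[:,:,2]<70)&(np.hypot(uu-276,vv-226)<23),'grip')
box(near&(C[:,:,2]>0.13)&(np.hypot(uu-276,vv-226)<23),'grip z')
ring=(np.hypot(uu-276,vv-226)<45)&(C[:,:,2]>0.099)&(g[:,:,2]>50)&(g[:,:,2]<130)
P=C[ring];(c,r)=cv2.minEnclosingCircle(P[:,:2].astype(np.float32));print('ring',c,r,np.median(P[:,2]))
box((g[:,:,2]<40)&(uu>130)&(uu<220)&(vv>205)&(vv<295),'mat')
bm=(uu>340)&(uu<445)&(vv>198)&(vv<302)&(C[:,:,2]>0.024); n,l,s,_=cv2.connectedComponentsWithStats(bm.astype(np.uint8))
for i in range(1,n):
    if s[i,4]>60: box(l==i,'head %s'%s[i])
for a,b,n in[(276,178,'h'),(278,185,'t')]: print(n,C[b-2:b+3,a-3:a+4,2].round(3))
```

```text
mat [0.4712 0.3133 0.0064]
board [ 0.4863 -0.3308  0.0086]
grip [0.4344 0.012  1.5476]
lid [0.5413 0.0672 0.0976]
collar [0.4536 0.0147 0.0899]
hinge [0.6549 0.0195 0.189 ]
can [0.7345 0.2015 0.1084]
grip 0 [0. 0.] [0. 0.] 0.0 z nan
grip z 206 [510.2  21.1] [ 38.2 147.8] 82.4 z 0.1344
ring (0.5481061935424805, 0.018905017524957657) 0.11726595461368561 0.10583223541871989
mat 0 [0. 0.] [0. 0.] 0.0 z nan
head [411 224  11  28 233] 233 [ 500.  -198.1] [ 79.9 433. ] 6.9 z 0.0337
head [360 256  28   9 224] 224 [ 451.4 -148. ] [ 23.9 321.1] 1.8 z 0.0343
h [[-0.007  0.185  0.191  0.187  0.185  0.187  1.548]
 [ 0.011  0.194  0.188  0.191  0.19   0.191  0.187]
 [ 0.006  0.185  0.192  0.185  0.189  0.187  0.184]
 [ 0.11   0.177  0.188  0.184  0.188  0.185  0.186]
 [ 0.125  0.167  0.188  0.186  0.19   0.186  0.184]]
t [[0.185 0.186 0.184 0.184 0.19  0.184 0.18 ]
 [0.189 0.19  0.186 0.185 0.185 0.187 0.175]
 [0.186 0.179 0.186 0.18  0.187 0.186 0.181]
 [0.103 0.105 0.171 0.17  0.174 0.166 0.107]
 [0.082 0.083 0.088 0.087 0.093 0.093 0.094]]
  return _methods._mean(a, axis=axis, dtype=dtype,
  ret = ret.dtype.type(ret / rcount)
```

The crop shows the collar slots at the left and right, crop (143,347) and (373,355), with the lugs at (297,265) and (225,440). The grip bar runs from (276,302) to (237,393). The hold-down arm is upright at (263,205).

Run:
```python
from h import *
f=lambda x,y:(190+(x+.5)/3-.5,110+(y+.5)/3-.5)
A=lambda x,y,z:atz('top',*f(x,y),z)[:2]
L=[A(145,316,.105),A(141,378,.105)];Rr=[A(373,322,.105),A(372,387,.105)]
l=np.mean(L,0);r=np.mean(Rr,0);print('pot c',(l+r)/2,'yaw',np.arctan2(-(l-r)[0],(l-r)[1]),np.linalg.norm(l-r))
a=A(276,302,.134);b=A(237,393,.134);print('grip',(a+b)/2,'lid yaw',np.arctan2(-(b-a)[0],(b-a)[1]),np.linalg.norm(a-b))
p,d=load('top');g=cv2.cvtColor(p,cv2.COLOR_RGB2HSV).astype(int)
# lid white disc
uu,vv=np.meshgrid(np.arange(560),np.arange(420))
m=(np.hypot(uu-276,vv-226)<36)&(g[:,:,2]>190)&(g[:,:,1]<40)
c=cv2.convexHull(np.argwhere(m)[:,::-1].astype(np.int32));(e,rr)=cv2.minEnclosingCircle(c);print('lid',atz('top',*e,.096)[:2],rr)
print('hinge/bar',A(263,200,.189)[:2],A(263,215,.18))
q=[atz('top',u,v,.006)[:2] for u,v in[(139,210),(216,213),(213,291),(134,289)]];print('mat',np.mean(q,0))
bm=(uu>355)&(uu<428)&(vv>215)&(vv<275)&(g[:,:,1]<60); n,lab,s,_=cv2.connectedComponentsWithStats(bm.astype(np.uint8))
for i in range(1,n):
  if s[i,4]>30:
    c,wh,an=cv2.minAreaRect(np.argwhere(lab==i)[:,::-1].astype(np.float32)); bx=cv2.boxPoints((c,wh,an))
    W=np.array([atz('top',*k,.036)[:2] for k in bx]); e=W[1]-W[0];f2=W[2]-W[1]; k=e if np.hypot(*e)>np.hypot(*f2) else f2
    print('head',atz('top',*c,.036)[:2],wh,'long ang',np.arctan2(k[1],k[0]),np.hypot(*e),np.hypot(*f2))
q=cv2.resize(p[:,:,::-1][210:280,350:440],None,fx=7,fy=7,interpolation=cv2.INTER_CUBIC)
cv2.imwrite('pics/heads.png',q)
```

```text
pot c [0.54039748 0.01793774] yaw -0.008650664827942576 0.21285934991385952
grip [0.54127109 0.01904108] lid yaw 1.191487695013119 0.09012032400565055
lid [0.54122297 0.01828231] 32.25688171386719
hinge/bar [0.66750504 0.01632005] [0.65558186 0.01602056]
mat [0.46997641 0.31175744]
head [ 0.52327994 -0.3909518 ] (9.82840633392334, 26.72443199157715) long ang -0.11322407911094647 0.07821879654250086 0.028743422576131654
head [ 0.4551102  -0.26806201] (8.0, 27.0) long ang -1.5473566070892446 0.07855327071133003 0.023115021757341522
```

View pics/heads.png

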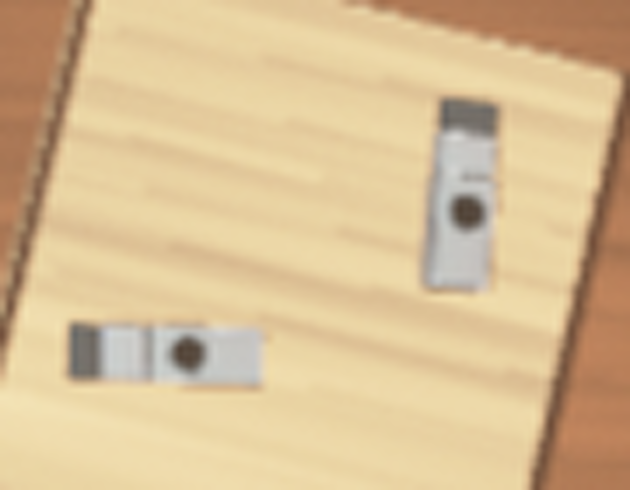

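Two heads are present, at (0.455,-0.268) and (0.523,-0.391), both with the peen steps facing up and the block ends away from the dark tips. I'll move above the lid first.

```bash
cat >> h.py <<'E'
def plan(x,y,z,yaw,show=True):
    """delta to TCP (x,y,z), tool down, closing line at world angle yaw (rad)"""
    s=get_state(); q=s['orientation']; R0=R.from_quat([q[1],q[2],q[3],q[0]])
    yx=yaw+np.pi/2
    Rt=R.from_matrix(np.c_[[np.cos(yx),np.sin(yx),0],[np.sin(yx),-np.cos(yx),0],[0,0,-1]])
    # tool y = (cos yaw, sin yaw)
    dp=R0.inv().apply(np.array([x,y,z])-s['tcp_pos']); rv=(R0.inv()*Rt).as_rotvec(degrees=True)
    print('shift',dp.round(4),'rot',rv.round(1),'| y axis',Rt.as_matrix()[:,1].round(2),'j6->%.2f'%(np.arctan2(y,x)-yaw+np.pi/2))
E
python3 -c "
from h import *
plan(.541,.0185,.25,1.18)"
```

```text
shift [ 0.5098 -0.3927 -0.0188] rot [-0.00e+00 -1.00e-01 -1.36e+02] | y axis [0.38 0.92 0.  ] j6->0.42
```

Emit:
drive_tool(deltas=[[[0,0.05,-0.04,-0.02,0,0,-12],[0,0.1,-0.08,-0.02,0,0,-23],[0,0.15,-0.115,-0.02,0,0,-34],[0,0.19,-0.15,-0.02,0,0,-44],[0,0.23,-0.18,-0.02,0,0,-55],[0,0.27,-0.21,-0.02,0,0,-65],[0,0.31,-0.24,-0.02,0,0,-76],[0,0.35,-0.27,-0.02,0,0,-86],[0,0.39,-0.3,-0.02,0,0,-97],[0,0.43,-0.33,-0.02,0,0,-107],[0,0.47,-0.362,-0.019,0,0,-117],[0,0.51,-0.393,-0.019,0,0,-128]]])

```text
clock: 1.6
tcp_pos: [0.5416, 0.02, 0.2498]
orientation: [-0.0, 0.261, 0.965, -0.0]
wrist_force: [-0.2, -0.7, 0.5]
finger_gap: 0.0854
grip_force: 0.0
```

```bash
python3 -c "
from h import *
plan(.541,.0185,.25,1.185);s=get_state();print(s['tcp_pos'],s['joint_pos'],s['clock'])"
```

```text
shift [-0.0003 -0.0016 -0.0002] rot [-0.  -0.  -8.2] | y axis [0.38 0.93 0.  ] j6->0.42
[0.54157195 0.0200128  0.24984404] [-1.11086404e-01  2.44634001e-01 -1.17205833e-03  1.32564104e+00
 -2.42938241e-04  4.17984302e-01] 1.6
```

Emit:
drive_tool(deltas=[[[0,0,-0.0015,0.05,0,0,-8],[0,0,-0.0015,0.1,0,0,-8],[0,0,-0.0015,0.13,0,0,-8],[0,0,-0.0015,0.144,0,0,-8],[0,0,-0.0015,0.144,0,0,-8],[255,0,-0.0015,0.144,0,0,-8],[255,0,-0.0015,0.144,0,0,-8],[255,0,-0.0015,0.144,0,0,-8],[255,0,-0.0015,0.144,0,0,-8],[255,0,-0.0015,0.144,0,0,-8],[255,0,-0.0015,0.144,0,0,-8]]], newtons=60)

```text
clock: 2.98
tcp_pos: [0.5415, 0.0182, 0.1074]
orientation: [0.001, 0.196, 0.981, 0.001]
wrist_force: [0.4, 5.9, 5.0]
finger_gap: 0.0165
grip_force: 59.4
```

```bash
python3 -c "
from h import *
plan(.541,.0185,.106,-0.01);s=get_state();print(s)"
```

```text
shift [0.0006 0.0001 0.0014] rot [ 0.2 -0.  68. ] | y axis [ 1.   -0.01  0.  ] j6->1.61
{'clock': 2.975, 'joint_pos': array([-0.11592838,  0.31695902, -0.2627268 ,  0.98858646,  0.00229015,
        0.27872085]), 'qvel': array([-0.00030422, -0.00078784,  0.00178302,  0.00175613,  0.00086474,
       -0.00049575]), 'tau': array([-2.75504977e+00, -4.30928493e+01,  2.53383136e+01,  7.52517069e-02,
       -1.35179278e+00,  2.67383881e-02]), 'tcp_pos': array([0.54151168, 0.01817343, 0.10738319]), 'orientation': array([0.00116474, 0.19604486, 0.98059345, 0.00124389]), 'wrist_force': array([0.36258472, 5.92663634, 5.02842869]), 'ft_torque': array([ 0.86678204, -0.16986103,  0.04682861]), 'grip_force': 59.399176239967346, 'finger_gap': 0.016509638018368664}
```

Emit:
drive_tool(deltas=[[[255,0,0,-0.001,0,0,8],[255,0,0,-0.001,0,0,16],[255,0,0,-0.001,0,0,24],[255,0,0,-0.001,0,0,32],[255,0,0,-0.001,0,0,40],[255,0,0,-0.001,0,0,48],[255,0,0,-0.001,0,0,56],[255,0,0,-0.001,0,0,62],[255,0,0,-0.001,0,0,66],[255,0,0,-0.001,0,0,68],[255,0,0,-0.001,0,0,68],[255,0,0,-0.001,0,0,68]]])

```text
clock: 4.47
tcp_pos: [0.5425, 0.0185, 0.1079]
orientation: [0.001, 0.711, 0.704, 0.002]
wrist_force: [4.1, 5.3, -2.0]
finger_gap: 0.0171
grip_force: 59.0
```

```bash
python3 -c "
from h import *
plan(.541,.0185,.106,-0.01);s=get_state();print(s['wrist_force'],s['ft_torque'],s['finger_gap'])
snap('top','t1.png',(150,310,190,360),4)
snap('side','s1.png',(170,320,220,390),4)"
```

```text
shift [ 0.     -0.0016  0.0019] rot [ 0.2 -0.2  0. ] | y axis [ 1.   -0.01  0.  ] j6->1.61
[ 4.10210429  5.27982795 -1.96990457] [ 1.13687767 -1.05478182  0.27390155] 0.01707352173864551
```

View pics/s1.png

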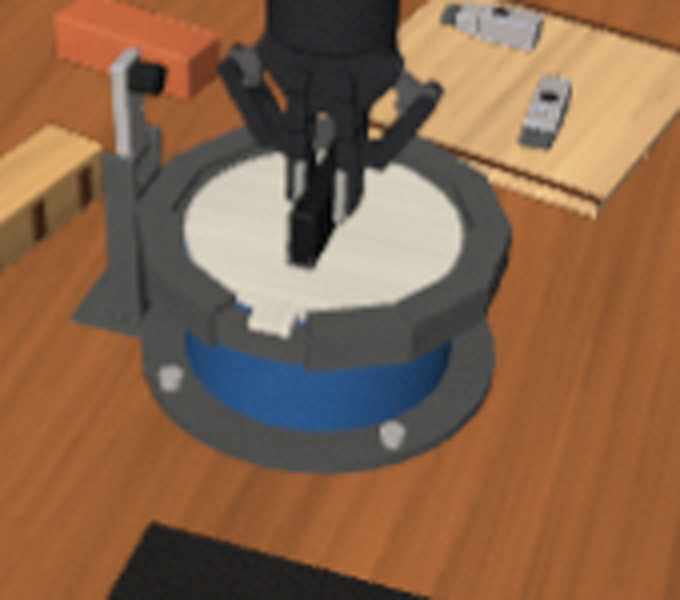

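The near lug, at crop (275,315), sits inside the slot spanning (238–306,315), about 1° short of centre. I'll turn it that bit more and lift gently.

Emit:
drive_tool(deltas=[[[255,0,-0.001,0,0,0,1],[255,0,-0.001,-0.004,0,0,1],[255,0,-0.001,-0.008,0,0,1],[255,0,-0.001,-0.012,0,0,1],[255,0,-0.001,-0.012,0,0,1]]], newtons=80)

```text
clock: 5.2
tcp_pos: [0.5397, 0.0174, 0.1194]
orientation: [-0.0, 0.717, 0.697, 0.0]
wrist_force: [3.3, 3.8, -5.3]
finger_gap: 0.0168
grip_force: 82.0
```

Emit:
drive_tool(deltas=[[[255,0,0,-0.03,0,0,0],[255,0,0,-0.07,0,0,0],[255,0.02,-0.005,-0.09,0,0,0],[255,0.06,-0.015,-0.09,0,0,0],[255,0.11,-0.027,-0.09,0,0,0],[255,0.16,-0.04,-0.09,0,0,0],[255,0.21,-0.05,-0.09,0,0,0],[255,0.25,-0.06,-0.09,0,0,0],[255,0.28,-0.067,-0.07,0,0,0],[255,0.294,-0.07,-0.05,0,0,0],[255,0.294,-0.07,-0.04,0,0,0],[255,0.294,-0.07,-0.04,0,0,0]]])

```text
clock: 6.7
tcp_pos: [0.4772, 0.3116, 0.1583]
orientation: [0.0, 0.718, 0.697, -0.002]
wrist_force: [0.0, 0.6, -4.1]
finger_gap: 0.0164
grip_force: 82.1
```

```bash
python3 -c "
from h import *
plan(.470,.3118,.045,-0.03);s=get_state();print(s['wrist_force'],s['ft_torque'],s['finger_gap'],s['tcp_pos'])
snap('side','s2.png')"
```

```text
shift [ 0.0003 -0.0069  0.1133] rot [-0.1  0.1  0. ] | y axis [ 1.   -0.03  0.  ] j6->2.19
[ 0.01539986  0.58113269 -4.10293344] [ 0.00710992 -0.0051511  -0.01278298] 0.016403563645766468 [0.47716417 0.3116139  0.15826724]
```

View pics/s2.png

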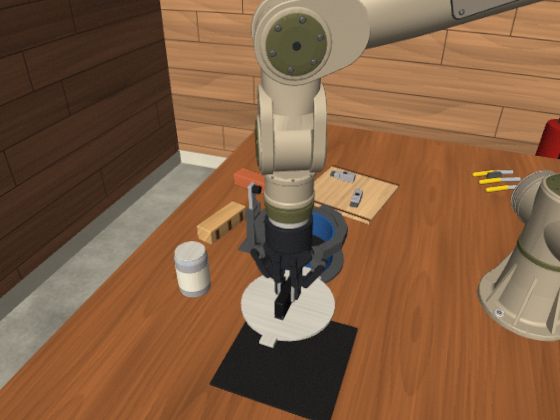

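The lid hangs level from the bar over the mat, with its lug at (268,342). I'll lower it and release.

Emit:
drive_tool(deltas=[[[255,0,-0.007,0.04,0,0,0],[255,0,-0.007,0.08,0,0,0],[255,0,-0.007,0.105,0,0,0],[255,0,-0.007,0.115,0,0,0],[255,0,-0.007,0.12,0,0,0],[255,0,-0.007,0.123,0,0,0],[255,0,-0.007,0.123,0,0,0]]])

```text
clock: 7.62
tcp_pos: [0.4717, 0.3134, 0.0371]
orientation: [0.0, 0.717, 0.697, 0.001]
wrist_force: [-0.5, -0.4, -4.3]
finger_gap: 0.0168
grip_force: 82.0
```

Emit:
drive_tool(deltas=[[[255,0,0,0.002,0,0,0],[255,0,0,0.004,0,0,0],[255,0,0,0.004,0,0,0]]])

```text
clock: 8.0
tcp_pos: [0.4714, 0.3135, 0.0335]
orientation: [0.0, 0.717, 0.697, 0.001]
wrist_force: [-2.1, -0.5, 5.7]
finger_gap: 0.0166
grip_force: 83.4
```

Emit:
drive_tool(deltas=[[[0,0,0,0,0,0,0],[0,0,0,0,0,0,0],[0,0,0,0,0,0,0],[0,0,0,0,0,0,0],[0,0,0,-0.05,0,0,0],[0,0,0,-0.11,0,0,0],[0,0,0,-0.17,0,0,0],[0,0,0,-0.2,0,0,0]]])

```text
clock: 9.0
tcp_pos: [0.4722, 0.3138, 0.2362]
orientation: [0.001, 0.717, 0.697, 0.002]
wrist_force: [0.6, -0.0, -0.9]
finger_gap: 0.085
grip_force: 0.0
```

```bash
cat >> h.py <<'E'
def heads():
    p,d=read_camera('top');g=cv2.cvtColor(p,cv2.COLOR_RGB2HSV).astype(int);uu,vv=np.meshgrid(np.arange(560),np.arange(420))
    bm=(uu>345)&(uu<440)&(vv>205)&(vv<295)&(g[:,:,1]<60); n,lab,s,_=cv2.connectedComponentsWithStats(bm.astype(np.uint8))
    for i in range(1,n):
      if s[i,4]>30:
        c,wh,an=cv2.minAreaRect(np.argwhere(lab==i)[:,::-1].astype(np.float32)); bx=cv2.boxPoints((c,wh,an))
        W=np.array([atz('top',*k,.036)[:2] for k in bx]); e=W[1]-W[0];f2=W[2]-W[1]; k=e if np.hypot(*e)>np.hypot(*f2) else f2
        print('head',c,atz('top',*c,.036)[:2],s[i],'ang',np.arctan2(k[1],k[0]))
E
python3 -c "
from h import *
heads()
s=get_state();print(s['wrist_force'],s['tcp_pos'],s['joint_pos'])
plan(.455,-.273,.2,0.03);plan(.455,-.273,.2,0.03-np.pi)"
```

```text
head (415.6485290527344, 237.51487731933594) [ 0.52328879 -0.39090471] [410 224  11  28 244] ang -0.10227948161096405
head (373.5, 260.0) [ 0.4551102  -0.26806201] [360 256  28   9 233] ang -1.5473566070892446
[ 0.97055006 -0.34645472  2.12724141] [0.47325228 0.31430125 0.23928615] [ 4.45005549e-01  2.89635024e-01  3.30635864e-02  1.30476745e+00
 -8.87191628e-05  2.04490550e+00]
shift [-0.5877 -0.0015  0.0368] rot [ 0.5 -0.2 -3.4] | y axis [1.   0.03 0.  ] j6->1.00
shift [-0.5877 -0.0015  0.0368] rot [ -0.4  -0.8 176.6] | y axis [-1.   -0.03  0.  ] j6->4.14
```

Emit:
drive_tool(deltas=[[[0,-0.05,0,0.0,0,0,-3.4],[0,-0.11,0,0.01,0,0,-3.4],[0,-0.17,0,0.02,0,0,-3.4],[0,-0.23,0,0.03,0,0,-3.4],[0,-0.29,0,0.035,0,0,-3.4],[0,-0.35,0,0.035,0,0,-3.4],[0,-0.41,0,0.035,0,0,-3.4],[0,-0.47,0,0.035,0,0,-3.4],[0,-0.53,0,0.035,0,0,-3.4],[0,-0.57,0,0.035,0,0,-3.4],[0,-0.59,0,0.07,0,0,-3.4],[0,-0.59,0,0.12,0,0,-3.4]]])

```text
clock: 10.55
tcp_pos: [0.4549, -0.2796, 0.1124]
orientation: [0.002, 0.697, 0.717, 0.0]
wrist_force: [-0.1, -1.4, -0.0]
finger_gap: 0.0854
grip_force: 0.0
```

```bash
python3 -c "
from h import *
s=get_state();print(s['wrist_force'],s['tcp_pos'])
plan(.455,-.276,.0155,0.023)
snap('side','s3.png',(150,250,280,420),4)"
```

```text
[-0.05450831 -1.39726554 -0.03947155] [ 0.4549091  -0.27963922  0.11235604]
shift [ 0.004  -0.0001  0.0968] rot [0.2 0.2 0.3] | y axis [1.   0.02 0.  ] j6->1.00
```

View pics/s3.png

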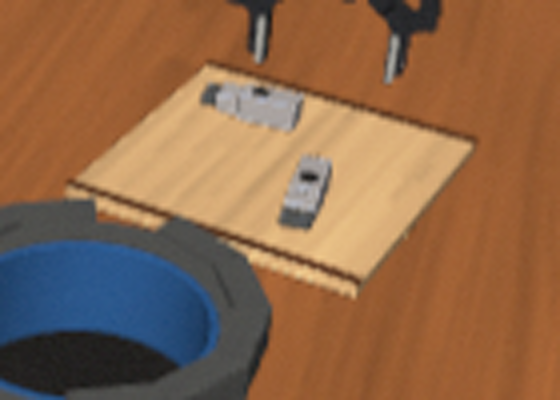

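The open fingers straddle the near head at crop (305,190), and both heads are where I measured them. Descending to grip.

Emit:
drive_tool(deltas=[[[0,0.004,0,0.04,0,0,0],[0,0.004,0,0.07,0,0,0],[0,0.004,0,0.09,0,0,0],[0,0.004,0,0.096,0,0,0],[255,0.004,0,0.096,0,0,0],[255,0.004,0,0.096,0,0,0],[255,0.004,0,0.096,0,0,0],[255,0.004,0,0.096,0,0,0],[255,0.004,0,0.096,0,0,0],[255,0.004,0,0.03,0,0,0],[255,0.004,0,-0.04,0,0,0],[255,0.004,0,-0.09,0,0,0]]], newtons=80)

```text
clock: 12.1
tcp_pos: [0.4532, -0.2722, 0.204]
orientation: [-0.0, 0.696, 0.718, -0.0]
wrist_force: [1.1, -1.4, -3.6]
finger_gap: 0.0221
grip_force: 79.9
```

```bash
python3 -c "
from h import *
s=get_state();print(s['wrist_force'],s['tcp_pos'],s['finger_gap'])
plan(.516,.0185,.2,0.0)"
```

```text
[ 1.14021012 -1.40424864 -3.60482558] [ 0.45316884 -0.27215552  0.20396902] 0.022102180408603372
shift [0.2886 0.0716 0.004 ] rot [-0.  -0.   1.7] | y axis [1. 0. 0.] j6->1.61
```

Emit:
drive_tool(deltas=[[[255,0.05,0.01,0,0,0,1],[255,0.11,0.025,0,0,0,1],[255,0.17,0.04,0,0,0,1],[255,0.23,0.055,0,0,0,1],[255,0.27,0.062,0,0,0,1],[255,0.281,0.064,0,0,0,1],[255,0.281,0.064,0,0,0,1],[255,0.281,0.064,0.04,0,0,1],[255,0.281,0.064,0.08,0,0,1]]])

```text
clock: 13.22
tcp_pos: [0.5097, 0.0085, 0.1218]
orientation: [0.001, 0.703, 0.711, 0.0]
wrist_force: [0.5, 0.4, -3.6]
finger_gap: 0.0222
grip_force: 80.0
```

```bash
python3 -c "
from h import *
s=get_state();print(s['wrist_force'],s['tcp_pos'],s['finger_gap'])
plan(.516,.0105,.036,0.0)"
```

```text
[ 0.48112954  0.3618218  -3.61168312] [0.50968289 0.00850037 0.12182432] 0.022181108310233955
shift [0.002  0.0062 0.0858] rot [0.1 0.1 0.6] | y axis [1. 0. 0.] j6->1.59
```

Emit:
drive_tool(deltas=[[[255,0.002,0.006,0.02,0,0,0],[255,0.002,0.006,0.05,0,0,0],[255,0.002,0.006,0.075,0,0,0],[255,0.002,0.006,0.082,0,0,0],[255,0.002,0.006,0.082,0,0,0],[150,0.002,0.006,0.082,0,0,0],[150,0.002,0.006,0.082,0,0,0],[150,0.002,0.006,0.082,0,0,0],[150,0.002,0.006,0.05,0,0,0],[150,0.002,0.006,0.0,0,0,0],[150,0.002,0.006,-0.05,0,0,0],[150,0.002,0.006,-0.085,0,0,0]]])

```text
clock: 14.72
tcp_pos: [0.5159, 0.0124, 0.2103]
orientation: [0.001, 0.702, 0.712, 0.001]
wrist_force: [0.4, 0.5, -0.2]
finger_gap: 0.0352
grip_force: 0.0
```

```bash
python3 -c "
from h import *
s=get_state();print(s['wrist_force'],s['tcp_pos'],s['finger_gap'])
heads()
plan(.515,-.39,.18,1.4685); plan(.515,-.39,.18,1.4685-np.pi)"
```

```text
[ 0.40663791  0.46853321 -0.24549738] [0.5159105  0.01239709 0.21025955] 0.03522620331189245
head (415.7462158203125, 237.53077697753906) [ 0.52324922 -0.39119024] [410 224  11  28 244] ang -0.12688277595381572
shift [-0.4021 -0.0085  0.035 ] rot [  0.4   0.5 -83.4] | y axis [0.1  0.99 0.  ] j6->-0.55
shift [-0.4021 -0.0085  0.035 ] rot [ 0.5 -0.4 96.6] | y axis [-0.1  -0.99  0.  ] j6->2.60
```

Emit:
drive_tool(deltas=[[[0,-0.04,0,0,0,0,-8],[0,-0.08,0,0,0,0,-18],[0,-0.13,0,0.0,0,0,-28],[0,-0.17,-0.001,0.01,0,0,-38],[0,-0.21,-0.002,0.02,0,0,-48],[0,-0.26,-0.003,0.03,0,0,-58],[0,-0.31,-0.004,0.035,0,0,-68],[0,-0.35,-0.005,0.035,0,0,-77],[0,-0.39,-0.0065,0.05,0,0,-81],[0,-0.404,-0.0085,0.08,0,0,-81],[0,-0.404,-0.0085,0.11,0,0,-81]]])

```text
clock: 16.15
tcp_pos: [0.5117, -0.3936, 0.0966]
orientation: [0.0, 0.073, 0.997, -0.001]
wrist_force: [0.5, -0.2, -0.7]
finger_gap: 0.0851
grip_force: 0.0
```

```bash
python3 -c "
from h import *
s=get_state();print(s['wrist_force'],s['tcp_pos'],s['joint_pos'][5])
plan(.515,-.392,.0155,1.51)
snap('side','s4.png',(150,250,280,420),4)"
```

```text
[ 0.52653218 -0.15344029 -0.71046959] [ 0.51173884 -0.39357124  0.09655978] -0.6335506155679363
shift [-0.0029  0.0021  0.0811] rot [-0.1  0.1 -4.9] | y axis [0.06 1.   0.  ] j6->-0.59
```

View pics/s4.png

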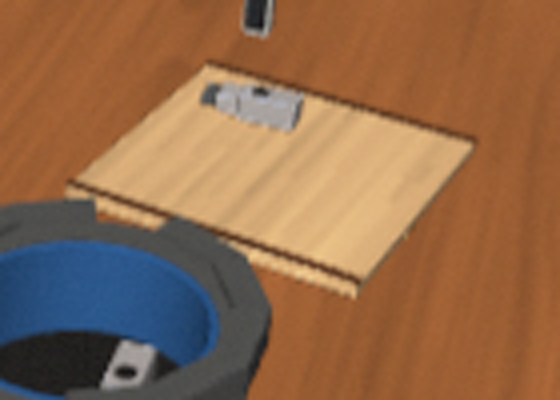

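The first head lies in the pot, at crop (130,365). The second is at (255,105) under the gripper.

Emit:
drive_tool(deltas=[[[0,0,0,0.01,0,0,0],[0,0,0,0.01,0,0,0]]])

```text
clock: 16.45
tcp_pos: [0.5121, -0.3915, 0.0876]
orientation: [0.0, 0.072, 0.997, -0.0]
wrist_force: [-0.3, 0.5, 0.5]
finger_gap: 0.0854
grip_force: 0.0
```

```bash
python3 -c "
from h import *
plan(.515,-.392,.0155,1.51)"
```

```text
shift [-0.003  -0.0001  0.0721] rot [-0.   0.  -4.8] | y axis [0.06 1.   0.  ] j6->-0.59
```

Emit:
drive_tool(deltas=[[[0,-0.003,0,0.02,0,0,-5],[0,-0.003,0,0.05,0,0,-5],[0,-0.003,0,0.067,0,0,-5],[0,-0.003,0,0.072,0,0,-5],[255,-0.003,0,0.072,0,0,-5],[255,-0.003,0,0.072,0,0,-5],[255,-0.003,0,0.072,0,0,-5],[255,-0.003,0,0.072,0,0,-5],[255,-0.003,0,0.072,0,0,-5],[255,-0.003,0,0.02,0,0,-5],[255,-0.003,0,-0.04,0,0,-5],[255,-0.003,0,-0.1,0,0,-5]]])

```text
clock: 17.95
tcp_pos: [0.5141, -0.3915, 0.1878]
orientation: [-0.001, 0.029, 1.0, 0.001]
wrist_force: [1.1, -1.5, -3.3]
finger_gap: 0.0222
grip_force: 79.3
```

```bash
python3 -c "
from h import *
s=get_state();print(s['wrist_force'],s['tcp_pos'],s['finger_gap'])
plan(.563,.0105,.2,0.0)"
```

```text
[ 1.05818148 -1.51543946 -3.34835583] [ 0.51410111 -0.39154386  0.18779537] 0.022200834571406296
shift [-0.0259  0.4042 -0.0117] rot [-0.  -0.1 86.7] | y axis [1. 0. 0.] j6->1.59
```

Emit:
drive_tool(deltas=[[[255,0,0.04,-0.012,0,0,8],[255,-0.003,0.09,-0.012,0,0,18],[255,-0.006,0.14,-0.012,0,0,28],[255,-0.009,0.19,-0.012,0,0,38],[255,-0.012,0.24,-0.012,0,0,48],[255,-0.016,0.29,-0.012,0,0,58],[255,-0.019,0.34,-0.012,0,0,67],[255,-0.022,0.38,-0.012,0,0,76],[255,-0.025,0.41,-0.012,0,0,84],[255,-0.025,0.42,-0.012,0,0,87],[255,-0.025,0.42,0.03,0,0,87],[255,-0.025,0.42,0.06,0,0,87]]])

```text
clock: 19.45
tcp_pos: [0.5625, 0.0262, 0.1252]
orientation: [-0.001, 0.708, 0.706, -0.001]
wrist_force: [-0.4, 0.7, -2.6]
finger_gap: 0.0219
grip_force: 79.3
```

```bash
python3 -c "
from h import *
s=get_state();print(s['wrist_force'],s['tcp_pos'],s['finger_gap'])
plan(.563,.0265,.040,0.0)"
```

```text
[-0.38437393  0.68020456 -2.61276741] [0.56254452 0.02622506 0.12517643] 0.021886071374826448
shift [0.0003 0.0006 0.0852] rot [-0.1 -0.  -0.2] | y axis [1. 0. 0.] j6->1.62
```

Emit:
drive_tool(deltas=[[[255,0,0,0.03,0,0,0],[255,0,0,0.06,0,0,0],[255,0,0,0.08,0,0,0],[255,0,0,0.082,0,0,0],[255,0,0,0.082,0,0,0],[150,0,0,0.082,0,0,0],[150,0,0,0.082,0,0,0],[150,0,0,0.082,0,0,0],[150,0,0,0.05,0,0,0],[150,0,0,0.0,0,0,0],[150,0,0,-0.05,0,0,0],[150,0,0,-0.1,0,0,0]]])

```text
clock: 20.95
tcp_pos: [0.5636, 0.0257, 0.2293]
orientation: [0.0, 0.709, 0.705, 0.0]
wrist_force: [1.4, -0.1, -0.0]
finger_gap: 0.0351
grip_force: 0.0
```

Emit:
drive_tool(deltas=[[[0,0.05,-0.01,0,0,0,0],[0,0.1,-0.03,0,0,0,0],[0,0.15,-0.05,0,0,0,0],[0,0.2,-0.07,0,0,0,0],[0,0.25,-0.08,0,0,0,0],[0,0.285,-0.09,0,0,0,0],[0,0.285,-0.09,0,0,0,0]]])

```text
clock: 21.82
tcp_pos: [0.4741, 0.3134, 0.2275]
orientation: [0.0, 0.707, 0.707, 0.0]
wrist_force: [0.3, -1.1, 0.2]
finger_gap: 0.0854
grip_force: 0.0
```

```bash
python3 -c "
from h import *
s=get_state();print(s['wrist_force'],s['tcp_pos'],s['finger_gap'])
plan(.4714,.3135,.0335,-0.03)
a,_=snap('top','t5.png',(170,300,120,460),2)"
```

```text
[ 0.29404337 -1.12023752  0.15614815] [0.47410205 0.31341561 0.22747975] 0.08542021017779128
shift [ 0.     -0.0028  0.194 ] rot [ 0.  -0.   1.7] | y axis [ 1.   -0.03  0.  ] j6->2.19
```

View pics/t5.png

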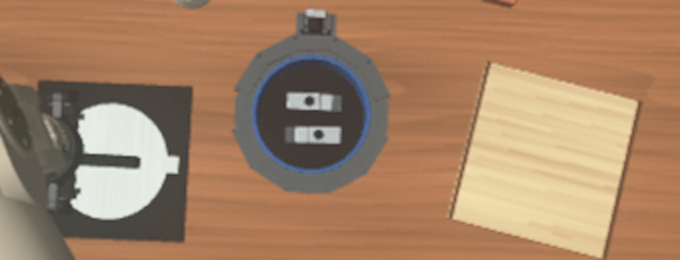

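Both heads lie flat in the pot, at (313,101) and (313,134), and the board is empty. The lid is on the mat with its bar in line with the gripper, so I'll pick it up.

Emit:
drive_tool(deltas=[[[0,0,-0.0025,0.05,0,0,1.7],[0,0,-0.0025,0.11,0,0,1.7],[0,0,-0.0025,0.16,0,0,1.7],[0,0,-0.0025,0.185,0,0,1.7],[0,0,-0.0025,0.192,0,0,1.7],[255,0,-0.0025,0.192,0,0,1.7],[255,0,-0.0025,0.192,0,0,1.7],[255,0,-0.0025,0.192,0,0,1.7],[255,0,-0.0025,0.192,0,0,1.7],[255,0,-0.0025,0.192,0,0,1.7]]], newtons=90)

```text
clock: 23.12
tcp_pos: [0.4727, 0.3116, 0.0365]
orientation: [0.0, 0.719, 0.695, 0.001]
wrist_force: [-1.6, -0.3, 5.6]
finger_gap: 0.0163
grip_force: 90.9
```

Emit:
drive_tool(deltas=[[[255,0,0,-0.02,0,0,0],[255,0,0,-0.07,0,0,0],[255,0,0,-0.12,0,0,0],[255,0,0,-0.16,0,0,0],[255,0,0,-0.16,0,0,0]]])

```text
clock: 23.75
tcp_pos: [0.4743, 0.3121, 0.1984]
orientation: [0.001, 0.719, 0.695, 0.003]
wrist_force: [0.4, -0.1, -5.2]
finger_gap: 0.016
grip_force: 89.6
```

```bash
python3 -c "
from h import *
s=get_state();print(s['wrist_force'],s['tcp_pos'],s['finger_gap'])
plan(.541,.0185,.16,-0.025)"
```

```text
[ 0.40240511 -0.05359048 -5.23760627] [0.47427945 0.31207445 0.19838585] 0.016039731111487
shift [-0.2912  0.0765  0.038 ] rot [ 0.3 -0.2 -0.5] | y axis [ 1.   -0.02  0.  ] j6->1.63
```

Emit:
drive_tool(deltas=[[[255,-0.03,0.008,0,0,0,-0.3],[255,-0.08,0.02,0,0,0,-0.3],[255,-0.13,0.034,0,0,0,-0.3],[255,-0.18,0.047,0,0,0,-0.3],[255,-0.23,0.06,0,0,0,-0.3],[255,-0.27,0.071,0,0,0,-0.3],[255,-0.293,0.077,0,0,0,-0.3],[255,-0.293,0.077,0.02,0,0,-0.3],[255,-0.293,0.077,0.038,0,0,-0.3],[255,-0.293,0.077,0.038,0,0,-0.3],[255,-0.293,0.077,0.038,0,0,-0.3]]])

```text
clock: 25.12
tcp_pos: [0.5389, 0.0158, 0.1566]
orientation: [-0.001, 0.717, 0.697, -0.001]
wrist_force: [0.8, -0.2, -3.7]
finger_gap: 0.0163
grip_force: 89.1
```

```bash
python3 -c "
from h import *
s=get_state();print(s['wrist_force'],s['ft_torque'],s['tcp_pos'],s['finger_gap'])
plan(.541,.017,.1105,-0.025)
snap('side','s6.png',(170,320,220,390),4)"
```

```text
[ 0.77790611 -0.239786   -3.65865831] [-0.03605468 -0.01047833  0.06376165] [0.53892864 0.01584223 0.15662267] 0.016320331446046735
shift [0.0012 0.0021 0.0461] rot [-0.1  0.  -0.2] | y axis [ 1.   -0.02  0.  ] j6->1.63
```

View pics/s6.png

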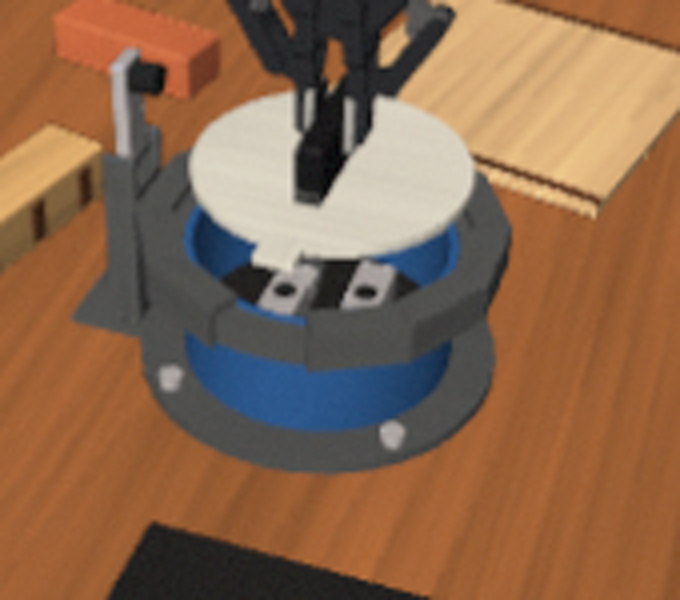

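The lid is level over the pot, its lug at crop (278,255) above the slot, and both heads are visible inside. Lowering in small steps.

Emit:
drive_tool(deltas=[[[255,0.001,0.002,0.01,0,0,0],[255,0.001,0.002,0.02,0,0,0],[255,0.001,0.002,0.028,0,0,0],[255,0.001,0.002,0.034,0,0,0],[255,0.001,0.002,0.038,0,0,0],[255,0.001,0.002,0.038,0,0,0]]])

```text
clock: 25.92
tcp_pos: [0.5413, 0.0166, 0.119]
orientation: [-0.0, 0.717, 0.697, -0.0]
wrist_force: [-0.0, -0.2, -4.2]
finger_gap: 0.0161
grip_force: 89.5
```

Emit:
drive_tool(deltas=[[[255,0,0,0.003,0,0,0],[255,0,0,0.006,0,0,0],[255,0,0,0.009,0,0,0],[255,0,0,0.009,0,0,0]]])

```text
clock: 26.42
tcp_pos: [0.5416, 0.0169, 0.1105]
orientation: [0.0, 0.717, 0.697, 0.0]
wrist_force: [-0.6, 1.0, -2.3]
finger_gap: 0.0162
grip_force: 89.7
```

```bash
python3 -c "
from h import *
s=get_state();print(s['wrist_force'],s['ft_torque'],s['tcp_pos'],s['finger_gap'])
snap('side','s7.png',(170,320,220,390),4)"
```

```text
[-0.56561021  0.96835152 -2.28540559] [0.33394918 0.00540921 0.03744373] [0.54163615 0.01685943 0.11051694] 0.016243360561157123
```

View pics/s7.png

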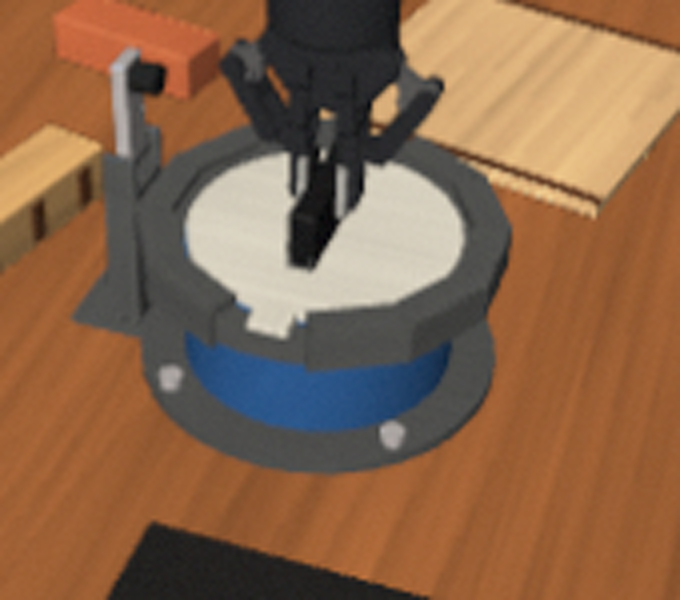

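The lid is down in the slots, lug at crop (272,320), matching its look before removal. I'll press lightly and turn it 46°.

Emit:
drive_tool(deltas=[[[255,0,0,0.001,0,0,0],[255,0,0,0.001,0,0,-7],[255,0,0,0.001,0,0,-15],[255,0,0,0.001,0,0,-23],[255,0,0,0.001,0,0,-31],[255,0,0,0.001,0,0,-38],[255,0,0,0.001,0,0,-43],[255,0,0,0.001,0,0,-46],[255,0,0,0.001,0,0,-46],[255,0,0,0.001,0,0,-46]]])

```text
clock: 27.72
tcp_pos: [0.5423, 0.0171, 0.1105]
orientation: [0.001, 0.388, 0.922, 0.001]
wrist_force: [0.4, 3.1, 6.3]
finger_gap: 0.0165
grip_force: 90.8
```

```bash
python3 -c "
from h import *
s=get_state();print(s['wrist_force'],s['ft_torque'],s['tcp_pos'],s['finger_gap'])
plan(.541,.017,.11,-0.025)
snap('side','s8.png',(170,320,220,390),4)"
```

```text
[0.43884676 3.06587644 6.2849588 ] [ 0.75068309  0.34623401 -0.14665639] [0.54226012 0.01708656 0.11048299] 0.016540618062066935
shift [ 0.0008 -0.001   0.0005] rot [ 0.1  0.  45.7] | y axis [ 1.   -0.02  0.  ] j6->1.63
```

View pics/s8.png

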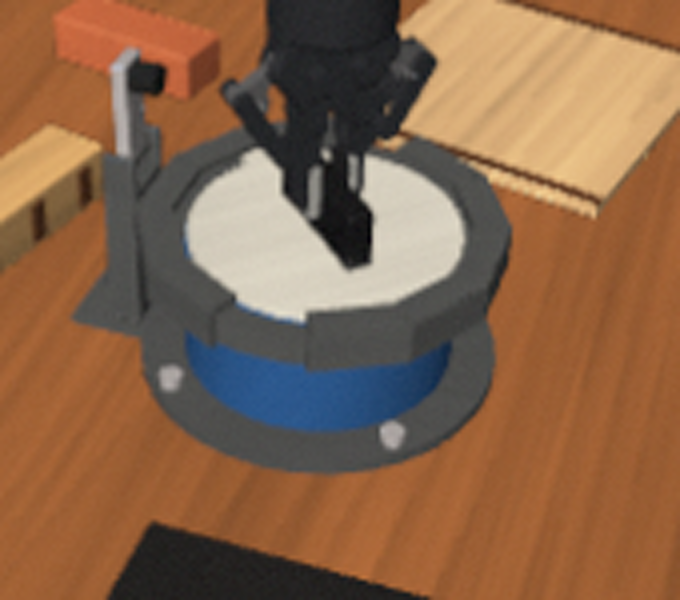

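The bar is now about 45° off the slots and both lugs are under the collar; only bare slot shows at (270,320). Releasing and rising.

Emit:
drive_tool(deltas=[[[0,0,0,-0.001,0,0,0],[0,0,0,-0.001,0,0,0],[0,0,0,-0.001,0,0,0],[0,0,0,-0.001,0,0,0],[0,0,0,-0.04,0,0,0],[0,0,0,-0.1,0,0,0],[0,0,0,-0.15,0,0,0],[255,0,0,-0.17,0,0,-8],[255,0,0,-0.17,0,0,-18],[255,0,0,-0.17,0,0,-28],[255,0,0,-0.17,0,0,-38],[255,0,0,-0.17,0,0,-46]]])

```text
clock: 29.28
tcp_pos: [0.5414, 0.0165, 0.2792]
orientation: [-0.0, -0.005, 1.0, -0.0]
wrist_force: [0.0, -0.2, -0.0]
finger_gap: -0.0002
grip_force: 0.0
```

```bash
python3 -c "
from h import *
s=get_state();print(s['wrist_force'],s['tcp_pos'],s['finger_gap'])
plan(.72,.017,.28,np.pi/2)
snap('side','s9.png',(170,320,220,390),4)
p,d=load('side')
f=lambda x,y:(220+(x+.5)/4-.5,170+(y+.5)/4-.5)
for q in[(125,65),(150,78),(127,140)]: print(q,pt('side',*f(*q),d).round(3))
p,d=read_camera('top');C=cloud('top',d);m=(C[...,0]>.64)&(C[...,0]<.72)&(abs(C[...,1]-.017)<.02)&(C[...,2]>.14)&(C[...,2]<.21);P=C[m];print(len(P),P.min(0),P.max(0))"
```

```text
[ 0.0480802  -0.17051206 -0.0382807 ] [0.54141331 0.01654043 0.27916581] -0.0001636276493087483
shift [-0.1786 -0.0014 -0.0009] rot [-0.  -0.   0.6] | y axis [0. 1. 0.] j6->0.02
(125, 65) [0.666 0.023 0.188]
(150, 78) [0.65  0.024 0.183]
(127, 140) [0.664 0.029 0.139]Traceback (most recent call last):
  File "<string>", line 9, in <module>
    p,d=read_camera('top');C=cloud('top',d);m=(C[...,0]>.64)&(C[...,0]<.72)&(abs(C[...,1]-.017)<.02)&(C[...,2]>.14)&(C[...,2]<.21);P=C[m];print(len(P),P.min(0),P.max(0))
                                                                                                                                                       ~~~~~^^^
    return umr_minimum(a, axis, None, out, keepdims, initial, where)
ValueError: zero-size array to reduction operation minimum which has no identity
```

The arm stands nearly upright, tip at about (0.666, 0.02, 0.188). I'll go over it, come down behind it and push inwards.

Emit:
drive_tool(deltas=[[[255,-0.05,0,0,0,0,0.6],[255,-0.11,0,0,0,0,0.6],[255,-0.16,0,0,0,0,0.6],[255,-0.182,0,0,0,0,0.6],[255,-0.182,0,0.03,0,0,0.6],[255,-0.182,0,0.08,0,0,0.6],[255,-0.182,0,0.11,0,0,0.6],[255,-0.182,0,0.11,0,0,0.6]]])

```text
clock: 30.38
tcp_pos: [0.7214, 0.0178, 0.1657]
orientation: [-0.003, 0.003, 1.0, 0.0]
wrist_force: [0.0, -0.0, 0.2]
finger_gap: 0.0001
grip_force: 0.0
```

Emit:
drive_tool(deltas=[[[255,0.02,0,0,0,0,0],[255,0.03,0,0,0,0,0],[255,0.04,0,0,0,0,0],[255,0.05,0,0,0,0,0],[255,0.06,0,0,0,0,0],[255,0.07,0,0.002,0,0,0],[255,0.08,0,0.006,0,0,0],[255,0.088,0,0.01,0,0,0],[255,0.088,0,0.01,0,0,0]]])

```text
clock: 31.5
tcp_pos: [0.6339, 0.0181, 0.1587]
orientation: [-0.001, 0.002, 1.0, -0.0]
wrist_force: [0.0, 0.5, -0.3]
finger_gap: -0.0001
grip_force: 0.0
```

```bash
python3 -c "
from h import *
s=get_state();print(s['wrist_force'],s['tcp_pos'])
snap('side','s10.png',(150,300,220,390),4)"
```

```text
[ 3.31542182e-04  5.16485046e-01 -3.45019537e-01] [0.63387593 0.01808802 0.15868307]
```

View pics/s10.png

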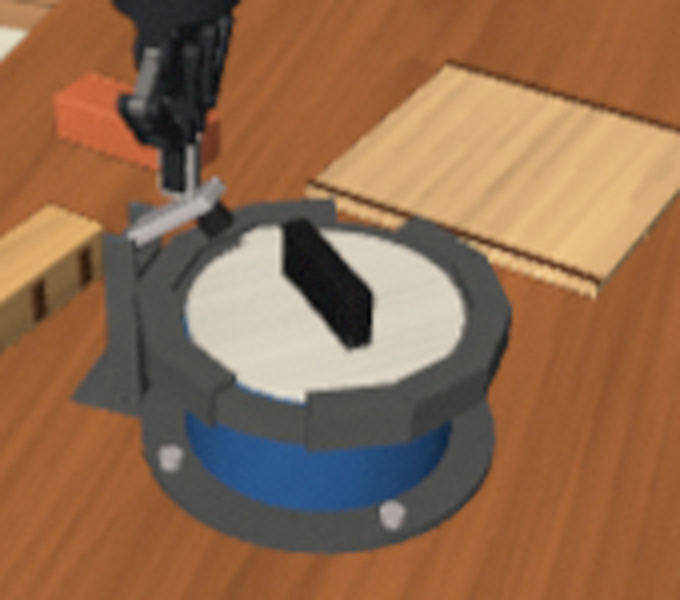

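The arm is at about 45° with the fingers at its upper face, crop (180,190). I'll lift, shift inward and press down on it near its tip.

Emit:
drive_tool(deltas=[[[255,0,0,-0.03,0,0,0],[255,0.01,0,-0.03,0,0,0],[255,0.022,0,-0.03,0,0,0],[255,0.022,0,-0.015,0,0,0],[255,0.022,0,0,0,0,0],[255,0.022,0,0.01,0,0,0],[255,0.022,0,0.018,0,0,0],[255,0.022,0,0.024,0,0,0],[255,0.022,0,0.029,0,0,0],[255,0.022,0,0.032,0,0,0],[255,0.022,0,0.032,0,0,0]]])

```text
clock: 32.92
tcp_pos: [0.6136, 0.0182, 0.1271]
orientation: [0.0, 0.002, 1.0, -0.0]
wrist_force: [-0.1, -0.0, 0.3]
finger_gap: -0.0001
grip_force: 0.0
```

Emit:
drive_tool(deltas=[[[255,0,0,0.0015,0,0,0],[255,0,0,0.003,0,0,0],[255,0,0,0.0035,0,0,0],[255,0,0,0.0035,0,0,0]]])

```text
clock: 33.42
tcp_pos: [0.6137, 0.0182, 0.1241]
orientation: [0.0, 0.002, 1.0, -0.0]
wrist_force: [-0.3, -0.0, 2.8]
finger_gap: 0.0001
grip_force: 1.3
```

Emit:
drive_tool(deltas=[[[255,0,0,0.001,0,0,0],[255,0,0,0.002,0,0,0],[255,0,0,0.002,0,0,0]]])

```text
clock: 33.8
tcp_pos: [0.6137, 0.0182, 0.1239]
orientation: [0.001, 0.002, 1.0, -0.0]
wrist_force: [-4.4, 1.0, 12.2]
finger_gap: 0.0006
grip_force: 6.2
```

The arm is against a hard stop at z = 0.124, fully down. I'll retract, check and hand in.

Emit:
drive_tool(deltas=[[[255,0,0,-0.04,0,0,0],[255,0,0,-0.09,0,0,0],[255,0.04,0,-0.14,0,0,0],[255,0.09,0,-0.16,0,0,0],[255,0.14,0,-0.16,0,0,0],[255,0.18,0,-0.16,0,0,0],[255,0.18,0,-0.16,0,0,0]]])

```text
clock: 34.67
tcp_pos: [0.431, 0.0193, 0.2822]
orientation: [0.0, 0.002, 1.0, -0.0]
wrist_force: [1.4, -0.0, 0.1]
finger_gap: 0.0001
grip_force: 0.0
```

```bash
python3 -c "
from h import *
snap('side','s11.png',(120,320,150,420),2.9)"
```

```text
(no output)
```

View pics/s11.png

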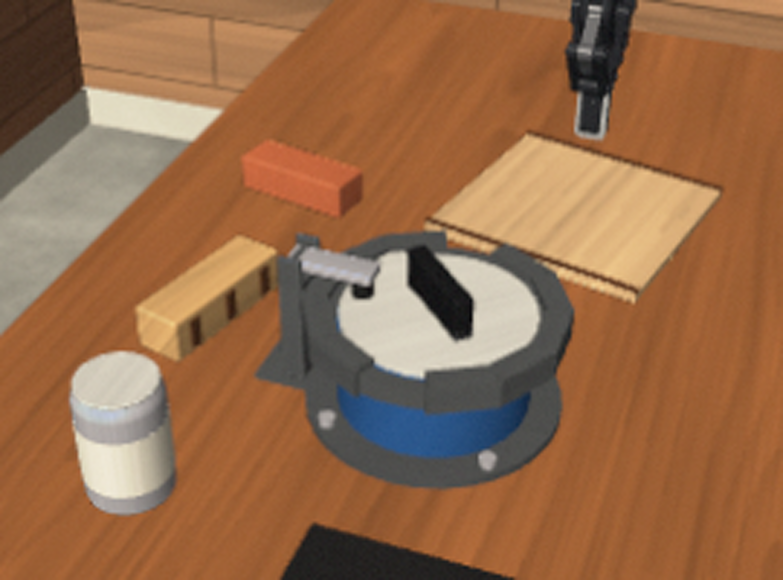

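The hold-down arm is level over the lid at (340,265), its foot at (363,292). The board is empty, and the can, stone and block haven't moved.

```bash
python3 -c "
from workcell import *
print(hand_in())"
```

```text
the job is handed in; nothing more can be done
None
```

The job is done and handed in: both hammer heads are in the pot, the lid is back on with its lugs about 45° past the slots, the hold-down arm is fully down, and the can, stone and block look unmoved in the last picture.

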